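Shut off the packing bench air outlet and snap its dust cap on

ROBOT

A 7-joint arm with a two-finger parallel gripper is mounted at the origin on the work surface. World frame = base frame: x ahead of the robot, y to its left, z up, the work surface at z = 0. Lengths are in mm, angles in rad, forces in N, time in s.
With the tool pointing down it reaches from about 375 to 925 mm from the base axis. Payload 3.1 kg.
Tool frame: the origin (TCP) lies at the very end of the fingers, on their centre line; the grasp point (between the pads) lies 19 mm behind it; z points along the fingers, y is the line along which they close (so a half turn about z gives the same grasp; the last joint's range is limited). The gripper opens to 85 mm and grips with 20 to 120 N. Pads are 22 mm wide; open, the fingers measure 114 mm over their backs; the gripper's body (76 mm by 85 mm) begins 54 mm behind the grasp point. The pads swing forward as they close: fully open they stand 13 mm farther back than shut.
Start: joints at [-1.311, 0.383, 0.044, 1.598, -0.018, 1.161, -0.05], TCP at [227.617, 608.846, 231.269] pointing down, gripper open.
Joint ranges: [-2.61, 2.61], [-0.41, 2.15], [-1.48, 1.57], [0, 2.5], [-1.57, 4.71], [0.05, 1.97], [-2.85, 2.85]. Speed limits (rad/s): [2.79, 2.79, 3.14, 3.14, 3.14, 3.14, 3.14].

INTERFACE

Orientations are given as a 3x3 rotation matrix whose columns are the frame's x, y, z axes.
In Python, from workcell import arm, optics, ticket gives the robot as it stands.
- The arm moves only by the shell command python3 -m crank 'ROWS'. ROWS is JSON, one flat list of numbers, 5 for each row, row after row: the shift along the tool's x, y, z in mm, then the turn about the tool's z in degrees, then the finger opening in mm, from 0 to 85.4. A call has 1 to 8 rows; each row shifts and turns the commanded pose from where the row before left it, along the tool's axes as they then stand; what a row does not reach is not made up. A row lasts 1/10 s, in which the tool goes at most 50 mm and 8.59 degrees, less where a joint would pass 70% of its speed; a pose out of reach is approached as far as the arm can. A call is refused whole if a number of a shift passes 50 or a number of a turn 8.59, either way. A call with a gripper value outside its range is refused whole. The fingers move at their own pace and stop on an object; the grip force is fixed at half the most. Time passes only in rows, so rows that do not move let the fingers close. It gives the time, the measured TCP pose, the force, the opening and the grip force at its end, in the units of the state.
- arm.get_state(): the state, without advancing time (a new reading comes with each control period).
- optics.get_image(name): name is "scene" or "top"; returns a dict with "pixels" (400x640x3 uint8, blue, green, red), "z_map" (400x640 float32, mm along the optical axis (not along the pixel's ray), 0 where there is no reading), "fx", "fy", "cx", "cy" (pixels), "cam_to_world" (4x4, takes a point from camera to world coordinates). Camera axes: x right, y up, looking along -z (the intrinsics and any distortion apply to the point x, -y, -z); pixel columns grow to the right and rows downward; lengths in mm; the calibration is good to about 2 mm. A picture is of the moment at which its call begins.
- ticket.sign_off(): hands the job in; it is judged then, once.
The state is a dict: "clock": time; "joint_pos": joint angles; "qd": joint speeds; "effort": joint torques, N m; "tool_pos": TCP position; "ee_rot": TCP orientation; "contact_force": force on the tool from outside, world axes, zero at the start; "wrist_torque": the same for the moment, N m; "gripper_width": opening from 0.0 (shut) to 1.0 (fully open); "gripper_force": force on a finger pad.
Only numpy, scipy, OpenCV 4.12 (cv2) and the standard library are available. Lean on these libraries where they do the work, as an engineer would, in place of code of your own. Each camera call takes 0.05 s, during which the arm holds its last target. There are 200 camera calls.

TASK

Shut the air outlet on the packing bench by turning its yellow quarter-turn handle fully to the closed stop. Then fetch the red dust cap from the grey tray, press it straight down over the outlet's brass stud until it clicks, keep pressing after the click so that the black seal under it is well squashed, and finish like that, with the gripper still on the cap and still pressing it firmly down. Leave the other caps and everything else on the bench where they are.

Things in the scene. Friction and masses are not known exactly. Their poses are not given: they have to be found in the camera images.
- manifold: The air outlet, bolted to the bench: grey base plate 90 x 250 x 10 mm (x, y, z) with a brass stud at y = -80 mm, a flat gauge at y = -22 mm (top 62 mm above the bench), a brass ball valve with a yellow handle at y = +50 mm and an inlet elbow at y = +108 mm, joined by a pipe (top 47 mm above the bench). Origin: centre of the plate's underside; z up. Position and yaw vary.
- stud (a point): Point on the stud's vertical axis at the level of the relaxed black seal's top face, 60 mm above the bench. The brass stud is 22 mm in diameter and rises 18 mm above this point, the topmost 6 mm tapering to 14 mm. Four sprung steel balls stick out of its sides to 30 mm in diameter, centred 6.5 mm above this point. Axes as manifold.
- seal (a joint): How far the black sprung seal ring (42 mm in diameter, round the stud's foot) is pushed down by the cap's rim, m: 0 relaxed, 0.006 fully squashed. Spring about 2.5 N per mm (15 N at the end). A clicked-on cap that is let go leaves it under 0.001, nearly relaxed; well squashed means more than 0.0025.
- pivot (a point): Point on the valve handle's vertical turning axis, 98 mm above the bench, at the middle of the yellow grip's height. Axes as manifold.
- valve (a joint): Angle of the valve handle, rad: 0 fully open, the handle pointing along the pipe to the manifold's +y; grows anticlockwise seen from above to 1.571 at the closed stop, pointing across the pipe to the manifold's -x (to the robot). Needs about 0.15 N m (2 N at the grip) and stays where it is left. Starts between 0 and 0.5.
- handle (a point): Centre of the top face of the handle's yellow grip, 85 mm out from the turning axis and 110 mm above the bench. The grip is an upright slab 14 mm thick and 24 mm high that runs from 40 to 110 mm from the axis; below it there is free air down to the pipe. Turns with the handle; its y axis points outward along the handle.
- cap: The red dust cap, mouth down in the tray: skirt 40 mm in diameter, 30 mm high, flat top; knob above it. Origin: centre of its rim (mouth), z up. Lip at the rim 3 mm high, opening 26 mm; above it a 32 mm bore, 26 mm deep from the rim. Over the stud, the lip meets the balls with the rim 11 mm above stud; the push rises to about 8 N and drops at about 6 mm (click: the balls now pull the cap down); from 0 down the rim squashes the seal.
- knob (a point): Centre of the top of the red cap's round knurled grip knob, 58 mm above the cap's rim. The knob is 26 mm in diameter and 28 mm high; the flat shoulder round its foot (30 mm above the rim) can bear the fingertips while pressing. The whole cap weighs about 60 g.
- tray: Grey tray, fixed, 110 x 300 x 12 mm, floor 4 mm thick. Origin: centre of its underside. The three caps stand in it about 90 mm apart along its y, in any order.
- cap_blue: Blue cap of the same outside shape, does not fit; to be left alone. Origin: centre of its underside.
- cap_black: Black cap of the same outside shape, does not fit; to be left alone. Origin: centre of its underside.
- tape: Cardboard tape core standing on its flat side, 90 mm across, 48 mm high; leave alone. Origin: centre of its underside.
- carton: Small closed carton, 80 x 140 x 70 mm; leave alone. Origin: centre of its underside.
- bottle: White bottle with a green cap, 60 mm across, 120 mm high; leave alone. Origin: centre of its underside.
- driver: Orange-handled screwdriver lying flat, handle to its -x; leave alone. Origin: under the middle of the tool, on the bench.
- cup: Clear plastic cup, 76 mm across, 90 mm high; leave alone. Origin: centre of its underside.
Not all that is in view belongs to the job. There is more than one size of the cap; the one meant has the size given above.

How it is judged:
By the outcome, as a careful person would: the job done as asked, in the order asked, and still so for the second after the job is handed in, while the arm keeps its last pose, push and grip.
It also fails if it takes over 64 s, if anything falls off the work surface, if the arm or the gripper's body presses on something with over 40 N, if the wrist force passes 120 N, or if a joint passes its speed limit or range.

## Working session

There is one attempt and no reset: what is moved stays moved. The work goes in short steps, Python scripts to look and compute and a shell command to move; the robot and the scene stay as the last step left them, time stands still between calls to the robot, and variables do not carry over. Pictures are saved under pics/ and viewed, at most 10 in all, crops included, and the job is handed in when it is done.

```bash
ls; mkdir -p pics
cat > h.py <<'E'
import numpy as np, cv2
from workcell import arm, optics, ticket
def grab(n):
    d=optics.get_image(n); np.savez('pics/%s.npz'%n,**{k:np.array(v) for k,v in d.items() if v is not None and not isinstance(v,str)})
    return d
def cloud(d):
    z=d['z_map'].astype(float); v,u=np.mgrid[:400,:640]
    x=(u-d['cx'])/d['fx']*z; y=(v-d['cy'])/d['fy']*z
    P=np.stack([x,-y,-z,np.ones_like(z)],-1)@np.array(d['cam_to_world']).T
    P[z==0]=np.nan
    return P[...,:3]
E
python3 - <<'E'
from h import *
for n in("scene","top"):
    d=grab(n); cv2.imwrite(f'pics/{n}1.png',d['pixels']); print(n,[k for k in d],d['fx'],d['cx'],np.round(d['cam_to_world'],3).tolist())
s=arm.get_state(); print(s)
E
```

```text
pics
scene ['pixels', 'z_map', 'fx', 'fy', 'cx', 'cy', 'cam_to_world'] 367.11118689725015 319.25309386476283 [[0.884, -0.322, 0.34, 923.276], [0.468, 0.581, -0.666, -655.447], [0.017, 0.748, 0.664, 791.641], [0.0, 0.0, 0.0, 1.0]]
top ['pixels', 'z_map', 'fx', 'fy', 'cx', 'cy', 'cam_to_world'] 404.59160107376863 316.84349364083795 [[0.002, 0.99, -0.141, 384.225], [-1.0, 0.001, -0.003, 11.864], [-0.002, 0.141, 0.99, 1336.758], [0.0, 0.0, 0.0, 1.0]]
{'clock': 0.1, 'joint_pos': array([-1.31082966,  0.38373398,  0.0438085 ,  1.59940635, -0.01790042,
        1.1612282 , -0.04987838]), 'qd': array([ 8.85708495e-04, -1.86856878e-03,  9.61706165e-04, -2.45616541e-03,
       -4.69571552e-04,  2.74154498e-04, -6.34651880e-05]), 'effort': array([ 2.87909555e-03, -4.34733796e+01,  1.02923658e+00, -2.50453520e+01,
        1.08456326e-02,  5.49492601e-03,  2.84533792e-05]), 'tool_pos': array([227.30337486, 608.04634366, 230.02970216]), 'ee_rot': array([[-9.36725947e-01,  3.50062809e-01, -7.27886111e-04],
       [ 3.50063548e-01,  9.36723203e-01, -2.27018407e-03],
       [-1.12879205e-04, -2.38134672e-03, -9.99997158e-01]]), 'contact_force': array([-0.59820061, -0.29012299, -0.27295911]), 'wrist_torque': array([0.00531244, 0.0539484 , 0.04776964]), 'gripper_force': 0.0, 'gripper_width': 0.9992588482766959}
```

View pics/scene1.png

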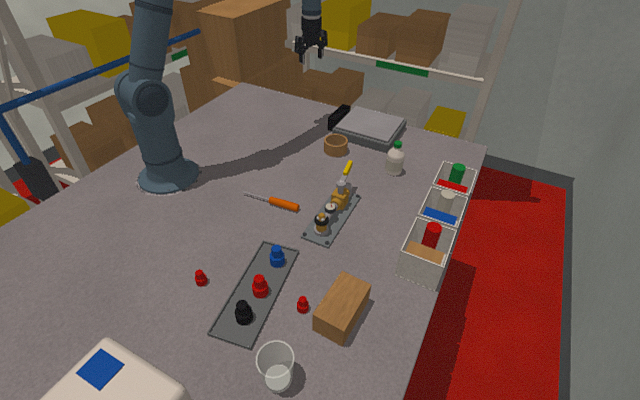

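View pics/top1.png

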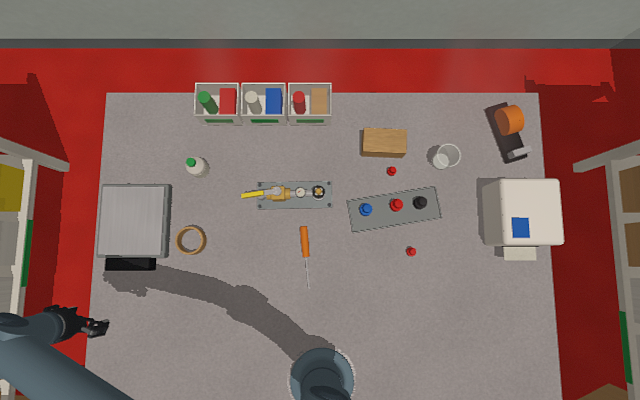

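The pictures show the manifold with its handle end at top-view (242,195) and stud at (319,191). The tray holds blue (365,209), red (396,204) and black (420,202); two smaller red decoys lie loose at (391,171) and (410,251). I'll measure next.

```bash
cat > m.py <<'E'
from h import *
def comps(d,mask,zlo,zhi,mn=8):
    P=cloud(d); m=mask&(P[...,2]>zlo)&(P[...,2]<zhi)&(P[...,0]<900)&(P[...,0]>150)
    n,l,st,c=cv2.connectedComponentsWithStats(m.astype(np.uint8))
    return [(c[i].round(0).tolist(),st[i,4],P[l==i]) for i in range(1,n) if st[i,4]>=mn]
def masks(d):
    h=cv2.cvtColor(d['pixels'],cv2.COLOR_BGR2HSV); H,S,V=[h[...,i] for i in range(3)]
    return dict(red=((H<6)|(H>174))&(S>150)&(V>60), yellow=(H>22)&(H<34)&(S>170)&(V>90), blue=(H>100)&(H<125)&(S>150))
E
python3 - <<'E'
from m import *
for n in("top","scene"):
    d=dict(np.load(f'pics/{n}.npz')); M=masks(d)
    for k,m in M.items():
        for c,a,p in comps(d,m,12,140):
            t=p[p[:,2]>p[:,2].max()-8]
            print(n,k,c,a,'zmax',p[:,2].max().round(1),'n',len(t),'topmean',t.mean(0).round(1),'lo',p.min(0).round(0),'hi',p.max(0).round(0))
            if k=='yellow':
                q=p[p[:,2]>100][:,:2]; 
                if len(q)>5: print('  rect',cv2.minAreaRect(q.astype(np.float32)))
    P=cloud(d)
    # base plate: z 7..14 
    m=(abs(P[...,2]-10)<3.5)&(P[...,0]>450)&(P[...,0]<700)&(P[...,1]>-60)&(P[...,1]<260)
    m=cv2.morphologyEx(m.astype(np.uint8),cv2.MORPH_OPEN,np.ones((2,2)))
    k,l,st,c=cv2.connectedComponentsWithStats(m)
    for i in range(1,k):
        if st[i,4]>60: 
            q=P[l==i]; print(n,'plate',st[i],q.mean(0).round(1),cv2.minAreaRect(q[:,:2].astype(np.float32)))
    m=(P[...,2]>70)&(P[...,2]<85)&(P[...,0]>450)&(P[...,0]<750)&(P[...,1]>-60)&(P[...,1]<260)
    k,l,st,c=cv2.connectedComponentsWithStats(m.astype(np.uint8))
    for i in range(1,k):
        if st[i,4]>4: q=P[l==i]; print(n,'z70-85',c[i].round(),st[i,4],q.mean(0).round(1),np.ptp(q,0).round(0))
E
```

```text
top red [299.0, 102.0] 191 zmax 122.7 n 72 topmean [884.1  75.5 117.7] lo [865.  56.  17.] hi [900.  91. 123.]
top red [227.0, 105.0] 267 zmax 87.6 n 139 topmean [871.8 308.2  82.1] lo [843. 285.  54.] hi [900. 333.  88.]
top red [391.0, 171.0] 60 zmax 50.4 n 13 topmean [ 669.1 -230.7   44.2] lo [ 654. -244.   13.] hi [ 681. -218.   50.]
top red [396.0, 204.0] 126 zmax 68.4 n 41 topmean [ 553.4 -243.1   62.7] lo [ 534. -262.   18.] hi [ 571. -223.   68.]
top red [411.0, 251.0] 64 zmax 46.5 n 29 topmean [ 401.9 -287.6   42.4] lo [ 391. -303.   15.] hi [ 416. -275.   47.]
top yellow [252.0, 194.0] 96 zmax 116.6 n 60 topmean [575.8 211.7 110.7] lo [565. 181. 103.] hi [585. 245. 117.]
  rect ((575.9144287109375, 213.07867431640625), (13.227590560913086, 64.70970916748047), 8.252145767211914)
top blue [273.0, 105.0] 256 zmax 87.8 n 132 topmean [872.8 159.1  82.1] lo [844. 135.  37.] hi [899. 181.  88.]
top blue [365.0, 209.0] 115 zmax 68.4 n 37 topmean [ 538.  -141.9   62.6] lo [ 519. -161.   26.] hi [ 558. -124.   68.]
top plate [258 183  18   8  72] [614.4 182.   20.3] ((608.83093261718
[... 1065 characters left out ...]
zmax 113.3 n 60 topmean [577.2 212.2 109.2] lo [566. 180.  99.] hi [588. 251. 113.]
  rect ((576.6049194335938, 215.41807556152344), (14.046915054321289, 71.93848419189453), 10.68638801574707)
scene blue [435.0, 213.0] 181 zmax 83.6 n 180 topmean [870.9 167.9  79.5] lo [835. 148.  31.] hi [900. 234.  84.]
scene blue [277.0, 256.0] 243 zmax 63.9 n 65 topmean [ 539.9 -145.    61.2] lo [ 520. -165.   12.] hi [ 559. -129.   64.]
scene plate [303 194  58  54 811] [nan nan nan] ((604.519775390625, 83.26516723632812), (249.88328552246094, 70.46762084960938), 74.31753540039062)
scene z70-85 [341. 190.] 15 [591.5 136.1  76.1] [14. 11. 10.]
scene z70-85 [321. 216.] 44 [592.7   7.6  74.8] [21. 20.  9.]
```

```bash
python3 -m crank '[0,0,0,7.6,0, 0,0,0,7.6,0, 0,0,0,7.6,0, 0,0,0,7.6,0, 0,0,0,7.6,0, 0,0,0,7.6,0, 0,0,0,7.6,0, 0,0,0,7.6,0]'
cat > to.py <<'E'
import sys,numpy as np
from workcell import arm
s=arm.get_state(); R=np.array(s['ee_rot']); p=np.array(s['tool_pos'])
print('t',round(s['clock'],2),'pos',p.round(1),'F',np.round(s['contact_force'],1),'w',round(s['gripper_width'],3),'yaw_y',np.degrees(np.arctan2(R[1,1],R[0,1])).round(2),'q',np.round(s['joint_pos'],2))
for a in sys.argv[1:]:
    t=np.array(eval(a),float); print('to',t,'tool shift',(R.T@(t-p)).round(1)); p=t
E
python3 to.py '(614,228,231)' '(614,228,140)'
```

```text
clock: 0.9
tool_pos: [227.4, 608.3, 230.5]
ee_rot: [[-0.146, 0.989, -0.0], [0.989, 0.146, -0.001], [-0.001, -0.001, -1.0]]
contact_force: [0.5, -0.1, 0.8]
gripper_width: 0.002
gripper_force: 0.0
t 0.9 pos [227.4 608.3 230.5] F [ 0.5 -0.1  0.8] w 0.002 yaw_y 8.39 q [-1.45  0.39  0.22  1.61 -0.09  1.16 -1.06]
to [614. 228. 231.] tool shift [-4.327e+02  3.270e+02 -2.000e-01]
to [614. 228. 140.] tool shift [ 0.1  0.1 91. ]
```

```bash
python3 -m crank '[-36,27,0,0,0, -36,27,0,0,0, -36,27,0,0,0, -36,27,0,0,0, -36,27,0,0,0, -36,27,0,0,0, -36,27,0,0,0, -36,27,0,0,0]' | head -2
python3 -m crank '[-36,27,0,0,0, -36,28,0,0,0, -36,28,0,0,0, -36,28,0,0,0, 0,0,0,0,0,0,0,0,0,0]' | head -2
python3 to.py '(614,228,140)'
python3 - <<'E'
from h import *
a=grab('top')['pixels'][150:270,180:380]; b=grab('scene')['pixels'][110:270,250:450]
a=cv2.resize(a,(600,360),interpolation=cv2.INTER_CUBIC)
cv2.imwrite('pics/b1.png',cv2.resize(b,(600,480),interpolation=cv2.INTER_CUBIC))
E
```

```text
clock: 1.7
tool_pos: [485.4, 355.2, 230.8]
clock: 2.3
tool_pos: [616.8, 228.9, 230.5]
t 2.3 pos [616.8 228.9 230.5] F [ 0.2 -0.1 -0.3] w 0.002 yaw_y 8.45 q [-0.76  0.42  0.45  1.59 -0.2   1.17 -0.12]
to [614. 228. 140.] tool shift [-0.4 -2.8 90.5]
```

View pics/b1.png

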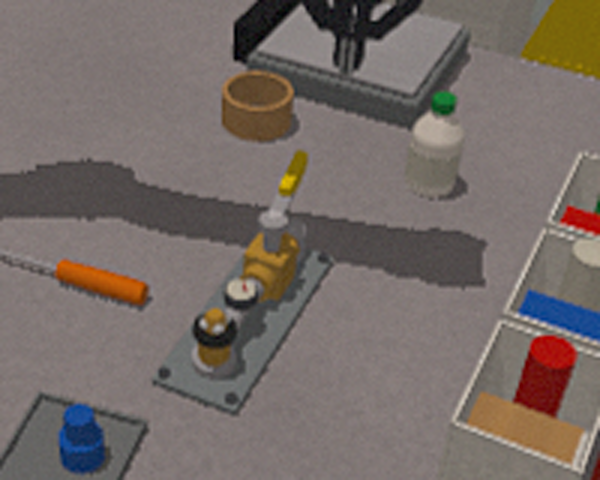

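The picture shows the yellow grip at crop (290,180), with nothing beside it, and the fingers above and behind at (345,50). It is free to descend on the grip's +x side.

```bash
python3 -m crank '[0,0,37,0,0, 0,0,37,0,0, 0,0,37,0,0, 0,0,35,0,0, 0,0,0,0,0]' | head -2
python3 to.py '(600,228,84)' '(575,220,84)'
python3 - <<'E'
import numpy as np
from workcell import arm
s=arm.get_state(); R=np.array(s['ee_rot']); p=np.array(s['tool_pos'])
pv=np.array([588.5,140]); d=21
for th in [8,20,30,40,50,60,70,80,85,91.5]:
    t=np.radians(th); u=np.array([-np.sin(t),np.cos(t)]); n=np.array([np.cos(t),np.sin(t)])
    q=np.r_[pv+85*u+d*n,84]; print(th,q.round(1),(R.T@(q-p)).round(1)[:2]); p=q
E
```

```text
clock: 2.9
tool_pos: [609.2, 232.7, 78.9]
t 2.9 pos [609.2 232.7  78.9] F [-0.9  0.5 -1. ] w 0.002 yaw_y 8.96 q [-0.73  0.58  0.39  1.7  -0.27  0.92 -0.07]
to [600. 228.  84.] tool shift [-3.2 -9.9 -5. ]
to [575. 220.  84.] tool shift [ -4.  -25.9   0.4]
8 [597.5 227.1  84. ] [ -3.7 -12.6]
20 [579.2 227.1  84. ] [  2.8 -18.1]
30 [564.2 224.1  84. ] [ -0.6 -15.2]
40 [549.9 218.6  84. ] [ -3.2 -14.9]
50 [536.9 210.7  84. ] [ -5.8 -14.1]
60 [525.4 200.7  84. ] [ -8.1 -12.9]
70 [515.8 188.8  84. ] [-10.2 -11.3]
80 [508.4 175.4  84. ] [-12.1  -9.4]
85 [505.7 168.3  84. ] [-6.6 -3.9]
91.5 [503.  158.8  84. ] [-9.  -4.1]
```

```bash
python3 -m crank '[-4,-12,-4,0,0, 1,-9,0,0,0, 1,-9,0,0,0, 0,-8,0,0,0, -1,-7,0,0,0, -2,-7,0,0,0, -2,-8,0,0,0, 0,0,0,0,0]'
python3 to.py
```

```text
clock: 3.7
tool_pos: [556.3, 215.0, 89.1]
ee_rot: [[-0.151, 0.989, -0.002], [0.989, 0.151, 0.0], [0.0, -0.002, -1.0]]
contact_force: [0.7, 0.3, 1.2]
gripper_width: 0.005
gripper_force: 0.3
t 3.7 pos [556.3 215.   89.1] F [0.7 0.3 1.2] w 0.005 yaw_y 8.69 q [-0.77  0.47  0.41  1.85 -0.24  0.87 -0.09]
```

```bash
cat > hv.py <<'E'
from m import *
for n in("top","scene"):
    d=grab(n)
    for c,a,p in comps(d,masks(d)['yellow'],95,125):
        r=cv2.minAreaRect(p[:,:2].astype(np.float32)); v=p.mean(0)[:2]-[588.5,140]
        print(n,c,a,p.mean(0).round(1),'rect',np.round(r[1],0),round(r[2],1),'ang',np.degrees(np.arctan2(-v[0],v[1])).round(1),'rad',np.hypot(*v).round(1))
E
python3 hv.py; python3 to.py
```

```text
top [260.0, 203.0] 62 [548.3 187.8 108.8] rect [13. 43.] 39.6 ang 40.0 rad 62.4
scene [335.0, 167.0] 74 [542.5 193.7 106.9] rect [18. 67.] 38.0 ang 40.6 rad 70.7
t 3.8 pos [556.4 215.1  88.6] F [ 0.5 -0.2  0.2] w -0.002 yaw_y 8.71 q [-0.77  0.47  0.41  1.85 -0.24  0.87 -0.09]
```

```bash
python3 to.py '(540,213,85)' '(525.4,201,85)' '(515.8,189,85)' '(508.4,175.4,85)' '(505,168,85)'|tail -5
python3 -m crank '[0,-8,2,0,0, 0,-8,2,0,0, -5,-8,0,0,0, -5,-8,0,0,0, -5,-6,0,0,0, -5,-6,0,0,0, -6,-5,0,0,0, -6,-5,0,0,0]' | head -2
python3 to.py '(505,168,85)'; python3 hv.py
```

```text
to [540. 213.  85.] tool shift [  0.5 -16.6   3.7]
to [525.4 201.   85. ] tool shift [ -9.7 -16.2   0. ]
to [515.8 189.   85. ] tool shift [-10.4 -11.3   0. ]
to [508.4 175.4  85. ] tool shift [-12.3  -9.4   0. ]
to [505. 168.  85.] tool shift [-6.8 -4.5  0. ]
clock: 4.6
tool_pos: [509.1, 175.2, 85.4]
t 4.6 pos [509.1 175.2  85.4] F [ 2.2  1.3 -0. ] w 0.003 yaw_y 8.71 q [-0.77  0.38  0.43  2.   -0.22  0.81 -0.07]
to [505. 168.  85.] tool shift [-6.5 -5.1  0.4]
top [272.0, 214.0] 60 [514.4 151.4 108.3] rect [13. 68.] 84.9 ang 81.3 rad 75.0
scene [321.0, 172.0] 113 [515.4 148.8 105.8] rect [17. 66.] 84.7 ang 83.2 rad 73.7
```

Now push in −y to the stop (−x of the tool ≈ −y of the world).

```bash
python3 -m crank '[-6,-2,0,0,0, -4,-1,0,0,0, -4,0,0,0,0, 0,0,0,0,0]' | sed -n '1,2p;4p'
python3 hv.py
python3 -m crank '[-4,0,0,0,0, -4,0,0,0,0, 0,0,0,0,0]' | sed -n '1,2p;4p'; python3 hv.py
```

```text
clock: 5.1
tool_pos: [508.1, 160.3, 84.9]
contact_force: [-0.4, -0.0, -0.1]
top [276.0, 221.0] 22 [490.8 138.4 109.6] rect [27.  7.] 0.2 ang 90.9 rad 97.7
scene [318.0, 174.0] 123 [512.6 137.2 105.4] rect [68. 16.] 1.0 ang 92.1 rad 75.9
clock: 5.5
tool_pos: [508.8, 157.9, 85.3]
contact_force: [-2.2, 8.4, -1.9]
top [278.0, 221.0] 18 [492.3 134.5 108.9] rect [28.  4.] 1.3 ang 93.3 rad 96.3
scene [318.0, 175.0] 117 [513.5 135.4 105.5] rect [16. 68.] 88.5 ang 93.5 rad 75.1
```

```bash
python3 -m crank '[-4,0,0,0,0, -3,0,0,0,0, 0,0,0,0,0, 0,0,0,0,0]' | sed -n '1,2p;4p'
python3 -m crank '[9,0,0,0,0, 10,0,0,0,0, 10,4,0,0,0, 10,4,0,0,0, 0,0,-30,0,0, 0,0,-40,0,0, 0,0,-40,0,0, 0,0,0,0,0]' | head -2; python3 hv.py
python3 - <<'E'
from m import *
for n in("top","scene"):
    d=dict(np.load(f'pics/{n}.npz')); P=cloud(d)
    for nm,(zl,zh),(cx,cy) in (('stud',(72,84),(591,9)),('gauge',(58,67),(590,67)),('axis',(70,125),(589,139))):
        m=(P[...,2]>zl)&(P[...,2]<zh)&(np.hypot(P[...,0]-cx,P[...,1]-cy)<26)
        q=P[m]; print(n,nm,len(q),q.mean(0).round(1) if len(q) else 0, q.min(0).round(), q.max(0).round())
    for c,a,p in comps(d,masks(d)['red'],15,80):
        t=p[p[:,2]>p[:,2].max()-6]; w=np.linalg.norm
        print(n,c,a,'knobtop',((t.min(0)+t.max(0))/2).round(1),t.mean(0).round(1))
E
python3 to.py
```

```text
clock: 6.0
tool_pos: [508.8, 157.7, 85.4]
contact_force: [-3.5, 17.0, -0.8]
clock: 6.8
tool_pos: [518.3, 187.4, 201.8]
top [276.0, 215.0] 90 [511.2 138.1 109.7] rect [65. 12.] 0.7 ang 91.4 rad 77.3
scene [318.0, 174.0] 126 [512.8 135.5 105.6] rect [67. 19.] 1.7 ang 93.4 rad 75.8
top stud 37 [590.5  12.4  76.4] [578.   2.  72.] [600.  21.  83.]
top gauge 74 [588.4  70.6  61.1] [573.  56.  58.] [605.  85.  65.]
top axis 82 [583.3 141.5  98.1] [564. 129.  92.] [600. 154. 103.]
top [228.0, 105.0] 108 knobtop [870.8 308.9  77.1] [873.  307.5  77.8]
top [300.0, 109.0] 58 knobtop [869.6  72.   76. ] [868.3  71.2  76.9]
top [391.0, 171.0] 58 knobtop [ 667.4 -231.6   43.2] [ 667.6 -231.9   43. ]
top [396.0, 205.0] 123 knobtop [ 552.5 -240.9   64.4] [ 552.6 -241.1   63.3]
top [411.0, 251.0] 63 knobtop [ 401.6 -288.    45.6] [ 402.5 -287.4   44.3]
scene stud 36 [592.7   8.9  75.8] [582.   1.  72.] [602.  19.  80.]
scene gauge 68 [590.5  67.3  60.6] [574.  52.  58.] [606.  86.  63.]
scene axis 103 [586.7 137.6  92.6] [564. 126.  71.] [602. 155. 102.]
scene [448.0, 184.0] 70 knobtop [870.1 319.9  77.8] [873.5 319.7  78.7]
scene [428.0, 243.0] 72 knobtop [884.6  59.5  76.7] [884.   57.4  76.9]
scene [200.0, 277.0] 124 knobtop [ 403.4 -290.4   41.3] [ 403.6 -290.4   41.6]
scene [259.0, 286.0] 275 knobtop [ 554.5 -243.8   61.7] [ 554.5 -244.6   61.8]
scene [302.0, 303.0] 133 knobtop [ 669.4 -233.5   41.9] [ 669.3 -233.7   42.1]
t 6.9 pos [514.3 186.3 196.7] F [-0.3  0.4 -1.2] w -0.003 yaw_y 8.65 q [-0.84  0.23  0.47  1.9  -0.12  1.03 -0.16]
```

The handle is at the stop: 17 N moved it no further, and the image angle is about 92° with a manifold yaw of 1.5°. Next is the red cap.

```bash
python3 to.py '(553.5,-242.8,190)' | tail -1
python3 -m crank '[-46,-3,0,0,60, -46,-3,0,0,60, -46,-3,0,0,60, -46,-3,0,0,60, -46,-3,0,0,60, -46,-3,0,0,60, -46,-3,0,0,60, -46,-3,0,0,60]' | head -2
python3 -m crank '[-30,-2,0,0,60, -30,-2,0,0,60, 0,0,0,0,60, 0,0,0,0,60, 0,0,0,0,60]' | head -2
python3 to.py '(553.5,-242.8,90)'
```

```text
to [ 553.5 -242.8  190. ] tool shift [-430.1  -25.8    6.2]
clock: 7.7
tool_pos: [543.5, -182.9, 193.4]
clock: 8.2
tool_pos: [549.5, -239.3, 193.8]
t 8.2 pos [ 549.5 -239.3  193.8] F [ 0.9  0.2 -0.2] w 0.706 yaw_y 8.79 q [-0.2   0.38  0.67  1.78 -0.27  1.07  0.72]
to [ 553.5 -242.8   90. ] tool shift [ -4.3   3.6 103.8]
```

```bash
python3 -m crank '[-4,4,34,0,60, 0,0,35,0,60, 0,0,30,0,60, 0,0,0,0,60, 0,0,0,0,60]' | head -2
python3 to.py '(553.5,-242.8,37)'
python3 - <<'E'
from h import *
b=grab('scene')['pixels'][200:340,160:335]
cv2.imwrite('pics/c1.png',cv2.resize(b,(700,560),interpolation=cv2.INTER_CUBIC))
E
```

```text
clock: 8.7
tool_pos: [554.5, -242.9, 96.0]
t 8.7 pos [ 554.5 -242.9   96. ] F [ 0.5 -0.6  0.6] w 0.701 yaw_y 8.83 q [-0.14  0.52  0.61  1.84 -0.37  0.91  0.8 ]
to [ 553.5 -242.8   37. ] tool shift [ 0.2 -0.9 59. ]
```

View pics/c1.png

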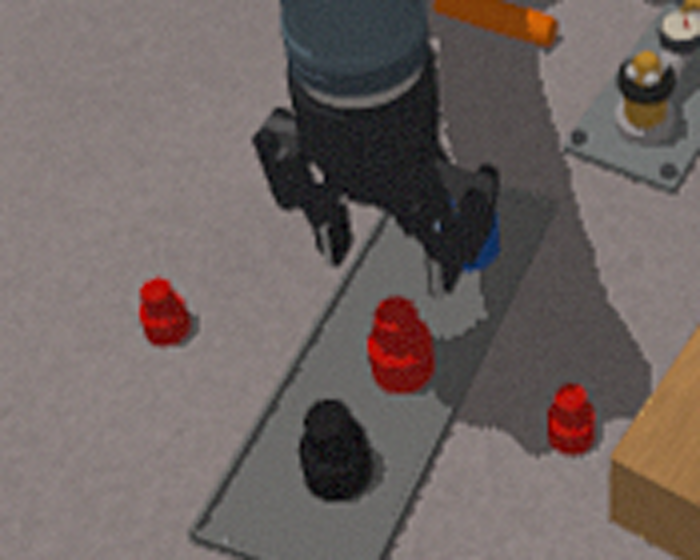

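The picture shows the open fingertips at crop (333,255) and (440,290), straddling the red knob at (397,305). Blue is clear of the fingers.

```bash
python3 -m crank '[0,-1,20,0,60, 0,0,20,0,60, 0,0,16,0,60, 0,0,0,0,60, 0,0,0,0,60]' | sed -n '2p;4p'
python3 -m crank '[0,0,0,0,40, 0,0,0,0,20, 0,0,0,0,10, 0,0,0,0,10, 0,0,0,0,10, 0,0,0,0,10, 0,0,0,0,10]'
python3 to.py '(553.5,-242.8,100)'
```

```text
tool_pos: [554.2, -244.9, 41.2]
contact_force: [-1.0, -0.4, 0.3]
clock: 9.95
tool_pos: [554.3, -245.2, 41.5]
ee_rot: [[-0.151, 0.989, 0.002], [0.989, 0.151, -0.0], [-0.001, 0.002, -1.0]]
contact_force: [-1.9, 0.6, 6.0]
gripper_width: 0.28
gripper_force: 58.8
t 9.95 pos [ 554.3 -245.2   41.5] F [-1.9  0.6  6. ] w 0.28 yaw_y 8.69 q [-0.1   0.6   0.57  1.86 -0.43  0.81  0.84]
to [ 553.5 -242.8  100. ] tool shift [  2.5  -0.3 -58.5]
```

```bash
python3 -m crank '[0,0,-30,0,10, 0,0,-35,0,10, 0,0,-35,0,10, 0,0,0,0,10, 0,0,0,0,10]' | sed -n '2p;4,6p'
python3 to.py '(560,-200,141)' '(592,8,141)'
cat > cp.py <<'E'
from m import *
s=arm.get_state(); T=np.array(s['tool_pos']); print('tcp',T.round(1))
for n in("top","scene"):
    d=grab(n); P=cloud(d)
    q=P[(P[...,2]>72)&(P[...,2]<84)&(np.hypot(P[...,0]-591,P[...,1]-10)<16)]
    print(n,'stud',len(q),q.mean(0).round(1) if len(q) else 0)
    for c,a,p in comps(d,masks(d)['red'],60,220):
        if np.hypot(*(p.mean(0)[:2]-T[:2]))<60:
            # rays hit skirt side: fit circle radius 20 to skirt points
            zs=p[:,2]; k=p[(zs<np.percentile(zs,60))]
            from scipy.optimize import least_squares
            r=least_squares(lambda c:np.hypot(p[:,0]-c[0],p[:,1]-c[1])[zs<zs.min()+22]-20,T[:2],loss='soft_l1').x
            print(n,c,a,'z',zs.min().round(1),zs.max().round(1),'mean',p.mean(0).round(1),'circle',r.round(1))
E
python3 cp.py
```

```text
tool_pos: [554.0, -244.7, 141.0]
contact_force: [0.5, 0.0, -1.3]
gripper_width: 0.284
gripper_force: 59.1
t 10.45 pos [ 554.  -244.7  141. ] F [ 0.5  0.  -1.3] w 0.284 yaw_y 8.7 q [-0.17  0.46  0.65  1.81 -0.33  0.98  0.77]
to [ 560. -200.  141.] tool shift [43.3 12.7  0. ]
to [592.   8. 141.] tool shift [200.8  63.1   0. ]
tcp [ 554.  -244.7  141. ]
top stud 36 [591.1  11.9  76.1]
top [398.0, 200.0] 47 z 115.9 163.5 mean [ 552.7 -228.4  137. ] circle [ 552.1 -245. ]
scene stud 37 [593.    8.8  75.8]
scene [255.0, 262.0] 287 z 104.5 189.7 mean [ 557.9 -252.3  135.4] circle [ 552.4 -241.8]
```

```bash
python3 to.py '(592.2,8.1,141)' 
python3 -m crank '[40,12,0,0,10, 40,12,0,0,10, 40,13,0,0,10, 40,13,0,0,10, 40,12,0,0,10, 44,13,0,0,10, 0,0,0,0,10, 0,0,0,0,10]' | sed -n '2p;4,6p'
python3 to.py '(592.2,8.1,123)'; python3 cp.py
python3 - <<'E'
from h import *
d=np.load('pics/scene.npz'); b=d['pixels'][130:270,235:410]
cv2.imwrite('pics/d1.png',cv2.resize(b,(700,560),interpolation=cv2.INTER_CUBIC))
E
```

```text
t 10.55 pos [ 552.4 -243.9  138.8] F [-0.4 -0.3 -1.2] w 0.285 yaw_y 8.71 q [-0.17  0.46  0.65  1.81 -0.33  0.98  0.77]
to [592.2   8.1 141. ] tool shift [243.1  77.5  -2. ]
tool_pos: [589.5, 10.4, 138.2]
contact_force: [-0.2, -1.3, -0.1]
gripper_width: 0.283
gripper_force: 59.1
t 11.35 pos [589.5  10.4 138.2] F [-0.2 -1.3 -0.1] w 0.283 yaw_y 8.99 q [-0.57  0.42  0.59  1.85 -0.28  0.96  0.3 ]
to [592.2   8.1 123. ] tool shift [-2.7  2.4 15.2]
tcp [589.5  10.4 138.2]
top stud 0 0
scene stud 29 [593.5   8.4  75.8]
scene [320.0, 202.0] 230 z 102.6 161.1 mean [592.7  -1.5 132.9] circle [589.    9.8]
```

View pics/d1.png

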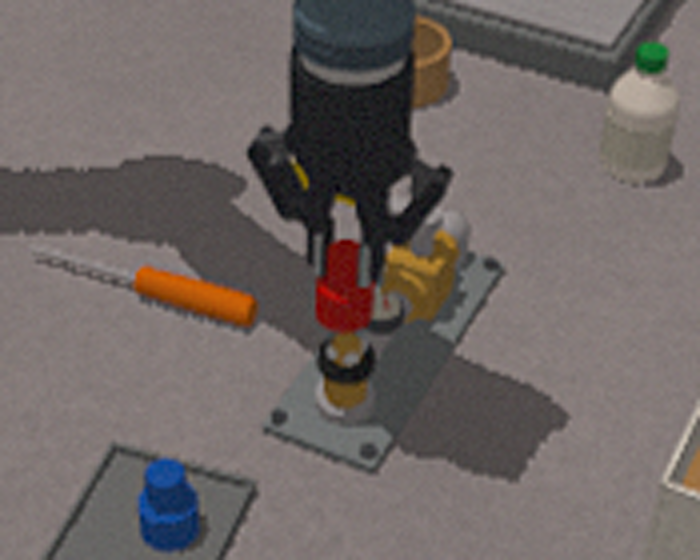

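The picture shows the cap's skirt (345,300) centred in column over the stud (347,350), with free space below. I'll descend to just above the stud and average several readings.

```bash
python3 -m crank '[0,0,6,0,10, 0,0,6,0,10, 0,0,0,0,10, 0,0,0,0,10]' | sed -n '2p;4p'
for i in 1 2 3 4 5 6; do python3 -m crank '[0,0,0,0,10]' | sed -n 2p; done
python3 cp.py
```

```text
tool_pos: [590.3, 7.1, 127.8]
contact_force: [0.2, 0.1, 0.4]
tool_pos: [590.8, 7.5, 128.3]
tool_pos: [591.0, 7.8, 128.5]
tool_pos: [591.0, 7.9, 128.5]
tool_pos: [590.9, 8.0, 128.5]
tool_pos: [590.8, 7.9, 128.4]
tool_pos: [590.7, 7.9, 128.3]
tcp [590.7   7.9 128.3]
top stud 0 0
scene stud 15 [593.9   4.7  74.8]
scene [321.0, 205.0] 227 z 93.6 151.3 mean [594.   -1.  123.4] circle [590.4  10.2]
```

```bash
python3 -m crank '[0,1.2,4,0,10, 0,0,4,0,10, 0,0,4,0,10, 0,0,0,0,10, 0,0,0,0,10]' | sed -n '2p;4p'
python3 -m crank '[0,0,3,0,10, 0,0,0,0,10, 0,0,0,0,10]' | sed -n '2p;4p'
python3 -m crank '[0,0,3,0,10, 0,0,0,0,10, 0,0,0,0,10]' | sed -n '2p;4p'
```

```text
tool_pos: [591.6, 8.0, 115.9]
contact_force: [0.2, 0.9, -0.3]
tool_pos: [591.9, 8.0, 113.2]
contact_force: [0.7, -0.2, -1.0]
tool_pos: [591.8, 8.1, 110.1]
contact_force: [0.6, -0.2, 0.0]
```

The rim is about 12 mm above the stud point with no side force, so the lip is around the stud. Now I press.

```bash
for i in 1 2 3; do python3 -m crank '[0,0,2,0,10, 0,0,0,0,10]' | sed -n '2p;4p'; done
```

```text
tool_pos: [591.9, 8.5, 108.3]
contact_force: [-1.0, 1.1, 0.4]
tool_pos: [592.1, 9.0, 107.0]
contact_force: [-2.2, 0.9, 4.7]
tool_pos: [592.7, 9.0, 105.8]
contact_force: [-1.6, 0.6, 6.8]
```

```bash
for i in 1 2 3; do python3 -m crank '[0,0,2,0,10, 0,0,0,0,10]' | sed -n '2p;4p'; done
```

```text
tool_pos: [592.4, 8.8, 103.0]
contact_force: [-0.5, 1.1, 1.6]
tool_pos: [591.5, 8.9, 98.8]
contact_force: [2.4, 1.6, -7.2]
tool_pos: [591.3, 8.7, 97.3]
contact_force: [-0.1, 1.8, -5.2]
```

The force peaked at 6.8 N and then reversed to −7 N: that is the click. Keep pressing to squash the seal.

```bash
for i in 1 2 3 4 5; do python3 -m crank '[0,0,1.5,0,10, 0,0,0,0,10]' | sed -n '2p;4,5p'; done
```

```text
tool_pos: [591.4, 8.3, 96.6]
contact_force: [-1.1, 2.0, -1.6]
gripper_width: 0.278
tool_pos: [591.7, 8.0, 95.8]
contact_force: [-3.3, 2.3, 2.9]
gripper_width: 0.281
tool_pos: [591.8, 8.0, 94.7]
contact_force: [-4.8, 2.5, 7.3]
gripper_width: 0.278
tool_pos: [591.8, 8.0, 93.6]
contact_force: [-6.0, 2.6, 9.3]
gripper_width: 0.282
tool_pos: [591.9, 8.0, 92.6]
contact_force: [-6.1, 3.3, 11.8]
gripper_width: 0.284
```

```bash
for i in 1 2 3 4; do python3 -m crank '[0,0,1.5,0,10, 0,0,0,0,10]' | sed -n '2p;4,6p'; done
python3 hv.py
python3 - <<'E'
from h import *
d=grab('scene'); b=d['pixels'][130:270,235:410]
cv2.imwrite('pics/e1.png',cv2.resize(b,(700,560),interpolation=cv2.INTER_CUBIC))
E
```

```text
tool_pos: [591.9, 8.0, 91.6]
contact_force: [-6.3, 2.7, 14.8]
gripper_width: 0.277
gripper_force: 61.6
tool_pos: [591.9, 8.1, 91.2]
contact_force: [-8.8, 2.6, 19.3]
gripper_width: 0.28
gripper_force: 62.4
tool_pos: [592.0, 8.0, 91.0]
contact_force: [-12.8, 3.3, 26.0]
gripper_width: 0.281
gripper_force: 63.0
tool_pos: [592.1, 8.0, 90.7]
contact_force: [-13.8, 3.0, 33.2]
gripper_width: 0.278
gripper_force: 63.7
top [276.0, 214.0] 88 [512.  137.9 109.6] rect [64. 10.] 1.1 ang 91.6 rad 76.5
```

View pics/e1.png

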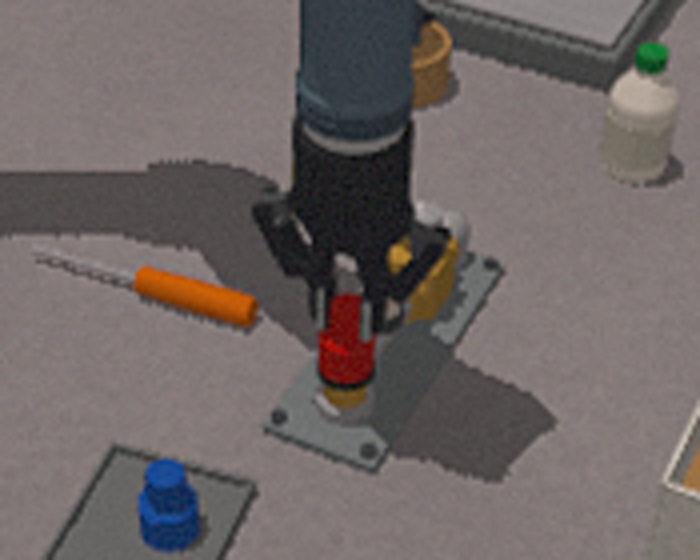

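The picture shows the cap seated at (346,345) with its rim down on the thin black seal at (346,382), and the gripper still on the knob. The seal is bottomed at 33 N, so I'll ease off slightly for margin, check it holds, and hand in.

```bash
python3 -m crank '[0,0,-2,0,10, 0,0,0,0,10, 0,0,0,0,10, 0,0,0,0,10, 0,0,0,0,10, 0,0,0,0,10]' | sed -n '1,2p;4,6p'
python3 -m crank '[0,0,0,0,10, 0,0,0,0,10, 0,0,0,0,10, 0,0,0,0,10, 0,0,0,0,10]' | sed -n '1,2p;4,6p'
```

```text
clock: 17.4
tool_pos: [592.0, 8.1, 91.0]
contact_force: [-10.5, 3.6, 24.6]
gripper_width: 0.28
gripper_force: 62.5
clock: 17.9
tool_pos: [592.0, 8.1, 91.1]
contact_force: [-11.1, 3.0, 24.3]
gripper_width: 0.281
gripper_force: 62.5
```

```bash
python3 -c "
from workcell import ticket; print(ticket.sign_off())"
```

```text
the job is handed in; nothing more can be done
None
```

The job is handed in: the valve handle is at its closed stop, and the red cap clicked onto the stud and is still gripped and pressed down at about 24 N, which squashes the seal to its end; I did not touch the other caps or anything else on the bench.

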